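# Put the tea tin away and close up the rack's sliding bookend

## Robot

A 6-joint arm with a two-finger parallel gripper is mounted at the origin on a cart in front of the work surface, level with it; the furniture and walls round the work are solid. World frame = base frame: x ahead of the robot, y to its left, z up, the work surface at z = 0. Lengths are in m, angles in rad, forces in N, time in s.
With the tool pointing down it reaches from about 0.35 to 0.875 m from the base axis. Payload 15.5 kg.
Tool frame: the origin (TCP) lies at the very end of the fingers, on their centre line; the grasp point (between the pads) lies 19 mm behind it; z points along the fingers, y is the line along which they close (so a half turn about z gives the same grasp; the last joint's range is limited). The gripper opens to 85 mm and grips with 20 to 120 N. Pads are 22 mm wide; open, the fingers measure 114 mm over their backs; the gripper's body (76 mm by 85 mm) begins 54 mm behind the grasp point. The pads swing forward as they close: fully open they stand 13 mm farther back than shut.
Start: joints at [-1.335, 0.494, 1.345, -0, 1.302, -0.096], TCP at [0.203, -0.591, 0.231] pointing down, gripper open.
Joint ranges: [-2.91, 2.91], [-0.82, 2.16], [0.22, 2.67], [-1.22, 4.37], [0.12, 2.79], [-3.08, 3.08]. Speed limits (rad/s): [1.89, 1.89, 2.57, 3.01, 3.01, 3.01].

## Interface

Orientations are given as a unit quaternion [w, x, y, z].
In Python, from workcell import bot gives the robot as it stands.
- The arm moves only by the tool apply_moves, never from a script. Its argument "targets" is a list of rows, each an object of numbers: "dx", "dy", "dz": the shift along the tool's x, y, z in units of 40 mm (1.0 is 40 mm); "ax", "ay", "az": the turn, a rotation vector about the tool's x, y, z in units of 5 degrees (1.0 is 5 degrees); "hand": the closure, from 0 (fully open) to 1 (shut). In form: [{"dx": .., "dy": .., "dz": .., "ax": .., "ay": .., "az": .., "hand": ..}, ...]. A call has 1 to 12 rows; each row is the pose to reach, as a shift and turn from the pose commanded when the call began, along the tool's axes at that moment; what a row does not reach only later rows make up. A row lasts 1/12 s, in which the tool goes at most 41.7 mm and 7.16 degrees, less where a joint would pass 70% of its speed; a pose out of reach is approached as far as the arm can. A call with a gripper value outside its range is refused whole. The fingers move at their own pace and stop on an object; the grip force is fixed at half the most. Time passes only in rows, so rows that repeat a pose let the fingers close. It gives the time, the measured TCP pose, the force, the opening and the grip force at its end, in the units of the state.
- bot.sense(): the state, without advancing time (a new reading comes with each control period).
- bot.grab_frame(name): name is "scene" or "top" or "wrist"; returns (picture, depth): 384x512x3 uint8, red, green, blue; 384x512 float32, m along the optical axis (not along the pixel's ray), 0 where there is no reading.
- bot.camera_params(name): a dict with "K" (3x3 intrinsics, pixels), "distortion" ([k1, k2, p1, p2, k3] as OpenCV has them; the pictures are not rectified), "pose" (4x4, takes a point from camera to world coordinates). Camera axes: x right, y up, looking along -z (the intrinsics and any distortion apply to the point x, -y, -z); pixel columns grow to the right and rows downward; lengths in m; the calibration is good to about 2 mm. A picture is of the moment at which its call begins: read the wrist's pose just before it. camera_params takes no time and is no camera call; for the wrist camera it gives the pose at the moment of the call.
- bot.job_done(): hands the job in; it is judged then, once.
Trained networks look in the newest picture that a camera, given by its name, has taken for a name from the list of things; names that differ only in an ending like _2 or _b are one class to them, and where a whole thing is asked for, a point or a joint stands for the part that bears it (a point fixed in the world has none). Each returns a list of dicts, best first, with "confidence" (0 to 1); they miss things now and then, are a little off and sometimes report something else, mostly with a low value. They report only what shows in the picture. A call takes as long as a camera call. They do not tell look-alikes from the thing itself.
- bot.regions_of(camera, name): "region" (384x512 bool, what is visible of it) and "location" ([column, row] in pixels, amid what is visible of it).
- bot.landmark_of(camera, name): "location" ([column, row] in pixels: a listed point, or the origin of a listed thing).
The state is a dict: "time_s": time; "q": joint angles; "qd": joint speeds; "joint_efforts": joint torques, N m; "position": TCP position; "ee_rot": TCP orientation; "force": force on the tool from outside, world axes, zero at the start; "moment": the same for the moment, N m; "width": opening from 0.0 (shut) to 1.0 (fully open); "grip_force": force on a finger pad.
Only numpy, scipy, OpenCV 4.12 (cv2) and the standard library are available. Lean on these libraries where they do the work, as an engineer would, in place of code of your own. Each camera call takes 0.05 s, during which the arm holds its last target. There are 200 camera calls.

## Task

Put the filled tea tin from the wooden filling stand back into the tin rack, upright and crosswise in front of the tin that is already there, and slide the bookend up so that both tins stand snug between it and the rack's end plate. The stand covers the tin's broad sides and the rack covers its narrow sides, so on the way set the tin down upright on the bare counter, let go, and take it again the other way. Keep both tins upright and leave the other things where they are.

Things in the scene. Friction and masses are not known exactly. Their poses are not given: they have to be found in the camera images.
- tin: the tea tin to put away: plain aluminium box, 40 (x) x 60 (y) x 100 (z) mm, about 0.25 kg, flat lid, no knob; origin at the centre of its underside, z up. It starts standing in the filling stand, axes along the stand's, and looks the same after a half turn (either way round will do)
- racked_tin: a second tin of the same make and size, already standing in the rack within 4 mm of the end plate; origin at the centre of its underside; its x runs along the rack
- rack: fixed tin rack: open-topped channel along its x, 252 x 94 mm; origin at the centre of its underside on the counter, +x to the end plate (away from the robot). Floor at z = 12 mm; end plate's inner face at x = +113, top at z = 100. Level side rods (tops at z = 108) leave y = -33 to +33 clear: the tin's 60 mm fits across, with no room for a finger beside it. A tin in it reaches z = 112
- bookend (a joint): slide of the bookend along the rack's x, m: 0 = fully back toward the robot, grows toward the end plate, limit 0.150. Its upright face (60 wide, 92 mm high) is at rack x = -0.075 + value; two tins pressed on the end plate stop it at 0.108. Starts too close to the racked tin for the other to go between. Stays where left; friction 2 N, plus 1 to 3 N per tin pushed
- knob (a point): centre of the round wooden knob on top of the bookend: 24 mm diameter, 20 mm high, on a 15 mm neck 16 mm high, knob top at 148 mm above the counter; it stands on the rack's centre line, 22 mm behind the bookend's face, and moves with it
- stand: fixed wooden filling stand: base 86 (x) x 64 (y) x 14 mm, two upright cheeks 9 mm thick, 58 mm long, inner faces at x = -23 and +23 mm, covering the tin's two broad (60 mm) sides up to z = 112 mm; the tin on its base rises to 114 mm. Open at both y ends, where the tin's narrow sides (60 mm apart) are free. Origin at the centre of its underside, on the counter
- jam_jar: bystander: glass jam jar, 60 mm diameter, 70 mm high; origin at the centre of its underside
- sugar_pot: bystander: glass sugar pourer, 68 mm diameter, 156 mm high; origin at the centre of its underside
- cup: bystander: small patterned cup without a handle, 58 mm diameter, 62 mm high; origin at the centre of its underside
- muffin: bystander: chocolate muffin, 61 mm across, 46 mm high; origin at the centre of its underside
- brownie: bystander: brownie square, 50 x 52 x 26 mm; origin at the centre of its underside
- cookie: bystander: flat round biscuit, 60 mm across, 12 mm high, left of the rack; origin at the centre of its underside. Beyond it and further left stands the cafe's tall tiered display stand of tree slices (fixed, solid): keep away from the counter left of y = 0 wherever x > 0.50, except over the rack
There are look-alikes about, which are no part of the job. What is shaped like the tin but blue is not meant.

How it is judged:
By the outcome, as a careful person would: the job done as asked, in the order asked, and still so for the second after the job is handed in, with the robot touching nothing.
It also fails if it takes over 72 s, if anything falls off the work surface, if the arm or the gripper's body presses on something with over 40 N, if the wrist force passes 120 N, or if a joint passes its speed limit or range.

## Working session

There is one attempt and no reset: what is moved stays moved. The work goes in short steps, Python scripts to look and compute and a tool call to move; the robot and the scene stay as the last step left them, time stands still between calls to the robot, and variables do not carry over. Pictures are saved under pics/ and viewed, at most 10 in all, crops included, and the job is handed in when it is done.

Besides the shell and the picture viewer there is one more tool, called after "Request:" by a JSON object that holds its "name" and its "arguments", one argument or row to a line. apply_moves: Moves the arm, as the interface text tells. Its arguments: {"type":"object","properties":{"targets":{"type":"array","items":{"type":"object","properties":{"dx":{"type":"number"},"dy":{"type":"number"},"dz":{"type":"number"},"ax":{"type":"number"},"ay":{"type":"number"},"az":{"type":"number"},"hand":{"type":"number"}}}}},"required":["targets"]}

```bash
mkdir -p pics; ls
cat > h.py <<'E'
import numpy as np, cv2
from workcell import bot
from scipy.spatial.transform import Rotation as R
def cloud(cam, depth, mask=None):
    c=bot.camera_params(cam); K=np.array(c["K"]);D=np.array(c["distortion"]);P=np.array(c["pose"])
    m=depth>0
    if mask is not None: m&=mask
    v,u=np.nonzero(m); d=depth[v,u]
    n=cv2.undistortPoints(np.stack([u,v],1).astype(float)[:,None],K,D)[:,0]
    p=np.stack([n[:,0]*d,-n[:,1]*d,-d,np.ones_like(d)],1)
    return (p@P.T)[:,:3],u,v
E
python3 - <<'E'
from h import *
s=bot.sense(); print(s["time_s"],s["position"],s["ee_rot"],s["width"])
ims=[]
for c in ("top","scene"):
    im,d=bot.grab_frame(c); np.savez(f"{c}0.npz",im=im,d=d)
    im2=im[...,::-1].copy()
    for n in ("tin","racked_tin","rack","bookend","knob","stand","jam_jar","sugar_pot","cup","muffin","brownie","cookie"):
        for r in bot.regions_of(c,n)[:3]:
            if r["confidence"]<.3: continue
            p,u,v=cloud(c,d,r["region"])
            if len(p)<5: continue
            print(c,n,round(r["confidence"],2),np.round(r["location"]),"med",np.round(np.median(p,0),3),"lo",np.round(np.percentile(p,3,0),3),"hi",np.round(np.percentile(p,97,0),3))
    cv2.imwrite(f"pics/{c}0.png",cv2.resize(im2,(800,600)))
print(bot.sense()["time_s"])
E
```

```text
pics
0.0 [ 0.20291486 -0.59075343  0.23069181] [-6.24032965e-04  9.86352346e-01  1.64647075e-01 -4.02050906e-05] 0.9985604399859787
top tin 0.88 [383. 192.] med [ 0.616 -0.528  0.098] lo [ 0.592 -0.559  0.015] hi [ 0.649 -0.506  0.105]
top tin 0.71 [283. 178.] med [ 0.647 -0.26   0.113] lo [ 0.62  -0.289  0.043] hi [ 0.677 -0.235  0.119]
top racked_tin 0.89 [219. 172.] med [ 0.654 -0.085  0.11 ] lo [ 0.631 -0.113  0.047] hi [ 0.681 -0.054  0.116]
top rack 0.69 [207. 212.] med [ 0.563 -0.046  0.017] lo [ 0.464 -0.126  0.007] hi [0.682 0.019 0.111]
top bookend 0.61 [211. 194.] med [ 0.61  -0.073  0.102] lo [ 0.593 -0.095  0.018] hi [ 0.633 -0.046  0.149]
top bookend 0.41 [161. 226.] med [0.535 0.088 0.01 ] lo [ 0.512  0.063 -0.001] hi [0.558 0.117 0.015]
top knob 0.8 [212. 191.] med [ 0.611 -0.071  0.102] lo [ 0.596 -0.096  0.017] hi [ 0.639 -0.042  0.149]
top stand 0.57 [291. 181.] med [ 0.645 -0.272  0.077] lo [ 0.61  -0.312  0.004] hi [ 0.687 -0.223  0.114]
top jam_jar 0.71 [352. 225.] med [ 0.516 -0.447  0.068] lo [ 0.489 -0.477  0.012] hi [ 0.544 -0.425  0.074]
top sugar_pot 0.57 
[... 1185 characters left out ...]
   0.035] lo [ 0.631 -0.31   0.007] hi [ 0.654 -0.29   0.074]
scene stand 0.43 [294. 259.] med [ 0.508 -0.475  0.048] lo [ 0.486 -0.483  0.008] hi [ 0.535 -0.446  0.073]
scene jam_jar 0.7 [296. 260.] med [ 0.509 -0.474  0.048] lo [ 0.485 -0.484  0.005] hi [ 0.538 -0.443  0.073]
scene sugar_pot 0.67 [236. 224.] med [ 0.478 -0.255  0.086] lo [ 0.471 -0.269  0.006] hi [ 0.485 -0.233  0.118]
scene cup 0.64 [162. 198.] med [0.464 0.107 0.041] lo [0.441 0.092 0.006] hi [0.497 0.15  0.061]
scene muffin 0.77 [302. 244.] med [ 0.61  -0.429  0.037] lo [ 0.592 -0.446  0.001] hi [ 0.67  -0.401  0.045]
scene cookie 0.46 [180. 200.] med [0.518 0.089 0.009] lo [0.501 0.063 0.001] hi [0.55  0.107 0.015]
1.3
```

View pics/top0.png

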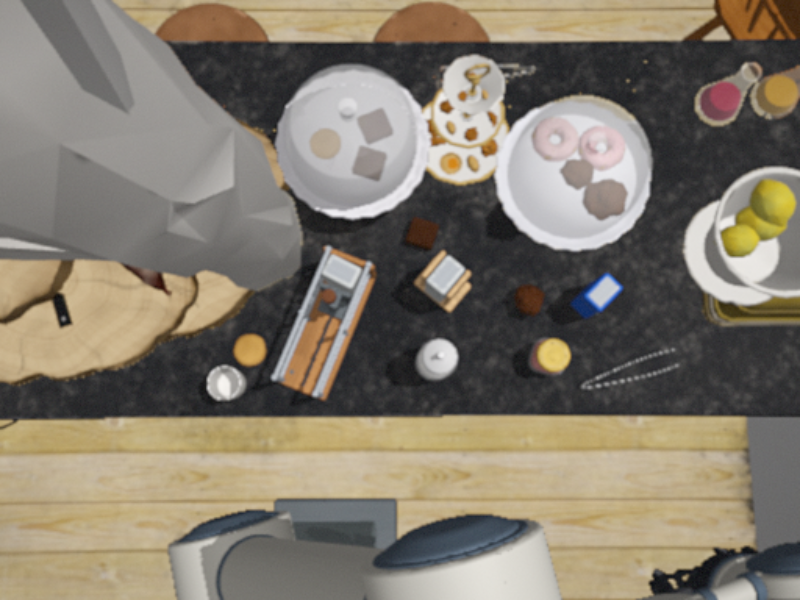

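Run:
```python
from h import *
z=np.load("top0.npz");p,u,v=cloud("top",z["d"]);im=z["im"]
def rect(n,m):
    q=p[m]; r=cv2.minAreaRect((q[:,:2]*1000).astype(np.float32)); print(n,len(q),np.round(np.median(q,0),4),[np.round(a,1) for a in r])
near=lambda x,y,r:(abs(p[:,0]-x)<r)&(abs(p[:,1]-y)<r)
rect("stand tin top z>.108",near(.647,-.26,.06)&(p[:,2]>.1155))
rect("stand all top",near(.647,-.26,.06)&(p[:,2]>.1))
rect("racked",near(.66,-.085,.045)&(p[:,2]>.109)&(p[:,2]<.12))
rect("knob",near(.61,-.07,.045)&(p[:,2]>.14))
rect("sugar",near(.5,-.245,.06)&(p[:,2]>.1))
rect("rodL+R",near(.56,-.05,.14)&(p[:,2]>.095)&(p[:,2]<.111))
# rack base at z<.02
rect("rackfloor",near(.56,-.05,.16)&(p[:,2]>.008)&(p[:,2]<.02)&(p[:,1]<.045))
```

```text
stand tin top z>.108 76 [ 0.6517 -0.2645  0.1167] [array([ 650.1, -263.4]), array([58.4, 54.1]), np.float64(47.9)]
stand all top 489 [ 0.6519 -0.2625  0.1125] [array([ 652. , -263.1]), array([64.4, 60.8]), np.float64(50.4)]
racked 298 [ 0.6587 -0.0832  0.1116] [array([654.7, -84.4]), array([79. , 77.2]), np.float64(70.6)]
knob 66 [ 0.6104 -0.0676  0.1455] [array([610.4, -67.7]), array([21. , 21.6]), np.float64(88.2)]
sugar 410 [ 0.5094 -0.2483  0.1313] [array([ 510.2, -249.8]), array([57.2, 58.1]), np.float64(19.9)]
rodL+R 918 [ 0.6234 -0.0706  0.1063] [array([575. , -54.3]), array([ 90.9, 244.8]), np.float64(68.3)]
rackfloor 1315 [ 0.5391 -0.0349  0.0117] [array([571.6, -53.5]), array([ 89.2, 243.8]), np.float64(68.1)]
```

The top view shows the rack at px (325,320), angled about -21.7° in the world. The knob is at (327,297), the tin in the stand at (445,278), and the blue look-alike at (600,295). I'll draw the bookend back first, so I'm computing the approach to the knob.

```bash
cat >> h.py <<'E'
def go(x,y,z,yaw):
    """shift/turn in move units from present pose to TCP (x,y,z), pointing down, tool x at yaw deg"""
    s=bot.sense(); w,a,b,c=s["ee_rot"]; Rc=R.from_quat([a,b,c,w])
    t=Rc.inv().apply(np.array([x,y,z])-s["position"])/.04
    Rt=R.from_euler("z",yaw,degrees=True)*R.from_rotvec([np.pi,0,0])
    r=(Rc.inv()*Rt).as_rotvec(degrees=True)/5
    print("d",np.round(t,3),"a",np.round(r,3),"dist",np.linalg.norm(t)*40)
E
python3 - <<'E'
from h import *
go(.61,-.068,.26,68.3)
s=bot.sense(); w,a,b,c=s["ee_rot"]; T=np.eye(4);T[:3,:3]=R.from_quat([a,b,c,w]).as_matrix();T[:3,3]=s["position"]
cp=bot.camera_params("wrist"); print(np.round(np.linalg.inv(T)@np.array(cp["pose"]),3),cp["K"])
E
```

```text
d [13.871 -9.064 -0.718] a [-1.00e-03  0.00e+00 -9.87e+00] dist 663.4337568803519
[[-0.     0.957  0.291  0.075]
 [ 1.     0.     0.001 -0.002]
 [ 0.001  0.291 -0.957 -0.142]
 [ 0.     0.     0.     1.   ]] [[320.76371455   0.         257.78957063]
 [  0.         320.76371455 189.67510295]
 [  0.           0.           1.        ]]
```

Request:
{"name": "apply_moves", "arguments": {
  "targets": [
    {"dx": 13.87, "dy": -9.06, "dz": -0.72, "az": -9.87, "hand": 0},
    {"dx": 13.87, "dy": -9.06, "dz": -0.72, "az": -9.87, "hand": 0},
    {"dx": 13.87, "dy": -9.06, "dz": -0.72, "az": -9.87, "hand": 0},
    {"dx": 13.87, "dy": -9.06, "dz": -0.72, "az": -9.87, "hand": 0},
    {"dx": 13.87, "dy": -9.06, "dz": -0.72, "az": -9.87, "hand": 0},
    {"dx": 13.87, "dy": -9.06, "dz": -0.72, "az": -9.87, "hand": 0},
    {"dx": 13.87, "dy": -9.06, "dz": -0.72, "az": -9.87, "hand": 0},
    {"dx": 13.87, "dy": -9.06, "dz": -0.72, "az": -9.87, "hand": 0},
    {"dx": 13.87, "dy": -9.06, "dz": -0.72, "az": -9.87, "hand": 0},
    {"dx": 13.87, "dy": -9.06, "dz": -0.72, "az": -9.87, "hand": 0},
    {"dx": 13.87, "dy": -9.06, "dz": -0.72, "az": -9.87, "hand": 0},
    {"dx": 13.87, "dy": -9.06, "dz": -0.72, "az": -9.87, "hand": 0}
  ]
}}

```text
validation failed for argument at $.ta...
```

Run:
```python
from h import *
print(bot.sense()["position"]);go(.61,-.068,.26,68.3)
im,d=bot.grab_frame("wrist"); np.savez("w0.npz",im=im,d=d,P=bot.camera_params("wrist")["pose"]); cv2.imwrite("pics/w0.png",im[...,::-1])
```

```text
[ 0.20297154 -0.59111264  0.23127112]
d [13.871 -9.064 -0.718] a [-1.00e-03  0.00e+00 -9.87e+00] dist 663.4337568803519
```

View pics/w0.png

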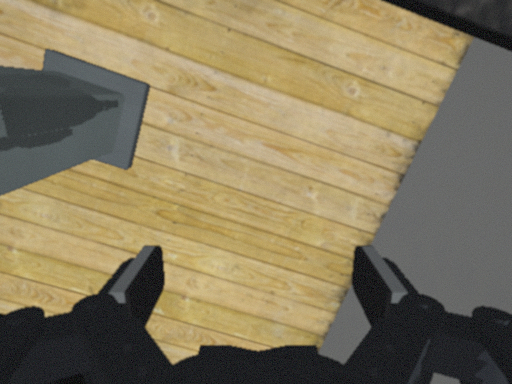

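The wrist view only shows the floor and the open fingers at px (150,290) and (370,290), because the move was rejected. I'll try a single row with every field filled in.

Request:
{"name": "apply_moves", "arguments": {
  "targets": [
    {"dx": 1.0, "dy": -0.65, "dz": -0.5, "ax": 0, "ay": 0, "az": -1.0, "hand": 0},
    {"dx": 2.0, "dy": -1.3, "dz": -0.7, "ax": 0, "ay": 0, "az": -2.0, "hand": 0}
  ]
}}

```text
time_s: 1.52
position: [0.2513, -0.5293, 0.2563]
ee_rot: [0.0, 0.968, 0.25, -0.0]
force: [0.7, -1.1, 0.1]
width: 1.003
grip_force: 0.0
```

```bash
python3 -c "
from h import *
go(.61,-.068,.26,68.3)"
```

```text
d [13.433 -5.741 -0.098] a [ 4.000e-03  4.000e-03 -7.862e+00] dist 584.3455180977171
```

Request:
{"name": "apply_moves", "arguments": {
  "targets": [
    {"dx": 13.43, "dy": -5.74, "dz": -0.1, "ax": 0, "ay": 0, "az": -7.86, "hand": 0},
    {"dx": 13.43, "dy": -5.74, "dz": -0.1, "ax": 0, "ay": 0, "az": -7.86, "hand": 0},
    {"dx": 13.43, "dy": -5.74, "dz": -0.1, "ax": 0, "ay": 0, "az": -7.86, "hand": 0},
    {"dx": 13.43, "dy": -5.74, "dz": -0.1, "ax": 0, "ay": 0, "az": -7.86, "hand": 0},
    {"dx": 13.43, "dy": -5.74, "dz": -0.1, "ax": 0, "ay": 0, "az": -7.86, "hand": 0},
    {"dx": 13.43, "dy": -5.74, "dz": -0.1, "ax": 0, "ay": 0, "az": -7.86, "hand": 0},
    {"dx": 13.43, "dy": -5.74, "dz": -0.1, "ax": 0, "ay": 0, "az": -7.86, "hand": 0},
    {"dx": 13.43, "dy": -5.74, "dz": -0.1, "ax": 0, "ay": 0, "az": -7.86, "hand": 0},
    {"dx": 13.43, "dy": -5.74, "dz": -0.1, "ax": 0, "ay": 0, "az": -7.86, "hand": 0},
    {"dx": 13.43, "dy": -5.74, "dz": -0.1, "ax": 0, "ay": 0, "az": -7.86, "hand": 0}
  ]
}}

```text
time_s: 2.35
position: [0.5087, -0.1981, 0.259]
ee_rot: [0.0, 0.828, 0.561, 0.0]
force: [1.7, -1.0, -0.2]
width: 0.999
grip_force: 0.0
```

Run:
```python
from h import *
z=np.load("top0.npz");p,u,v=cloud("top",z["d"])
for lo,hi in((.05,.2),(.2,.35),(.35,.5),(.5,.9)):
    m=(p[:,0]>.4)&(p[:,1]>.0)&(p[:,1]<.6)&(p[:,2]>lo)&(p[:,2]<hi)&~((p[:,1]<.05)&(p[:,2]<.12)&(p[:,0]<.5))
    if m.sum(): print(lo,m.sum(),"min y",np.percentile(p[m,1],1),"near",p[m][np.argsort(np.hypot(p[m,0]-.63,p[m,1]+.07))[:2]])
go(.61,-.068,.26,158.3); go(.56,-.15,.27,-22)
```

```text
0.05 540 min y 0.00031076463403490904 near [[0.55013483 0.00061902 0.05092073]
 [0.54982489 0.00113755 0.10584417]]
0.2 6566 min y 0.11382968494250659 near [[0.60504834 0.10816815 0.29453472]
 [0.61057145 0.10970954 0.2894905 ]]
0.35 93 min y 0.14823109823861022 near [[0.60373346 0.14815621 0.35074315]
 [0.60166452 0.14823761 0.35020791]]
0.5 1314 min y 0.18032210069575616 near [[0.58713721 0.17802332 0.54069034]
 [0.58684164 0.17908543 0.54208044]]
d [ 3.958  1.147 -0.025] a [ 3.000e-03  4.000e-03 -1.801e+01] dist 164.85448642123106
d [ 1.591  0.746 -0.275] a [ 4.000e-03 -3.000e-03  1.805e+01] dist 71.14819278417464
```

Request:
{"name": "apply_moves", "arguments": {
  "targets": [
    {"dx": 1, "dy": 0.3, "dz": 0, "ax": 0, "ay": 0, "az": -3, "hand": 0},
    {"dx": 3.96, "dy": 1.15, "dz": 0, "ax": 0, "ay": 0, "az": -18, "hand": 0},
    {"dx": 3.96, "dy": 1.15, "dz": 0, "ax": 0, "ay": 0, "az": -18, "hand": 0},
    {"dx": 3.96, "dy": 1.15, "dz": 0, "ax": 0, "ay": 0, "az": -18, "hand": 0},
    {"dx": 3.96, "dy": 1.15, "dz": 0, "ax": 0, "ay": 0, "az": -18, "hand": 0},
    {"dx": 3.96, "dy": 1.15, "dz": 0, "ax": 0, "ay": 0, "az": -18, "hand": 0},
    {"dx": 3.96, "dy": 1.15, "dz": 0, "ax": 0, "ay": 0, "az": -18, "hand": 0},
    {"dx": 3.96, "dy": 1.15, "dz": 0, "ax": 0, "ay": 0, "az": -18, "hand": 0},
    {"dx": 3.96, "dy": 1.15, "dz": 0, "ax": 0, "ay": 0, "az": -18, "hand": 0},
    {"dx": 3.96, "dy": 1.15, "dz": 0, "ax": 0, "ay": 0, "az": -18, "hand": 0},
    {"dx": 3.96, "dy": 1.15, "dz": 0, "ax": 0, "ay": 0, "az": -18, "hand": 0},
    {"dx": 3.96, "dy": 1.15, "dz": 0, "ax": 0, "ay": 0, "az": -18, "hand": 0}
  ]
}}

```text
time_s: 3.35
position: [0.6092, -0.0699, 0.2588]
ee_rot: [0.0, 0.22, 0.975, 0.0]
force: [0.2, -0.5, -0.1]
width: 1.002
grip_force: 0.0
```

```bash
cat >> h.py <<'E'
def rect(p,n,m):
    q=p[m]; r=cv2.minAreaRect((q[:,:2]*1000).astype(np.float32)); print(n,len(q),np.round(np.median(q,0),4),[np.round(a,1) for a in r])
E
python3 - <<'E'
from h import *
s=bot.sense();print(s["position"],s["q"])
im,d=bot.grab_frame("wrist"); np.savez("w1.npz",im=im,d=d,P=bot.camera_params("wrist")["pose"]); cv2.imwrite("pics/w1.png",im[...,::-1])
p,u,v=cloud("wrist",d)
o=np.array([.573,-.054]); a=np.radians(-21.7); X=np.array([np.cos(a),np.sin(a)]);Y=np.array([-X[1],X[0]])
q=np.c_[(p[:,:2]-o)@X,(p[:,:2]-o)@Y,p[:,2]]
k=(abs(q[:,0]-.04)<.04)&(abs(q[:,1])<.04)&(q[:,2]>.13)&(q[:,2]<.155); rect(p,"knob",k)
k=(q[:,0]>.062)&(q[:,0]<.13)&(abs(q[:,1])<.031)&(q[:,2]>.105)&(q[:,2]<.12); rect(p,"racked",k)
k=(abs(q[:,1])<.06)&(abs(q[:,0])<.14)&(q[:,2]>.09)&(q[:,2]<.112); rect(p,"rods",k)
for lo,hi in ((-.06,-.02),(.02,.06)):
  for xr in (-.1,-.05,.0,.05,.1):
    m=(q[:,1]>lo)&(q[:,1]<hi)&(abs(q[:,0]-xr)<.01)&(q[:,2]>.1)&(q[:,2]<.112)
    if m.sum()>3: print(xr,np.round([np.median(q[m,1]),q[m,1].min(),q[m,1].max()],4),m.sum())
E
```

```text
[ 0.60919662 -0.06985959  0.25876984] [-2.11527672e-01  4.52662265e-01  1.33893052e+00  1.86816223e-06
  1.34993607e+00 -1.33817062e+00]
knob 689 [ 0.6081 -0.0625  0.146 ] [array([609.9, -63.1]), array([22.9, 22.9]), np.float64(21.7)]
racked 2309 [ 0.6544 -0.0844  0.1117] [array([658.5, -88. ]), array([61.9, 59.7]), np.float64(68.3)]
rods 7557 [ 0.617  -0.0627  0.107 ] [array([583.5, -49.8]), array([ 93.3, 230.9]), np.float64(67.1)]
-0.1 [-0.0322 -0.0366 -0.0285] 243
-0.05 [-0.032  -0.0364 -0.0282] 228
0.0 [-0.0317 -0.0362 -0.0279] 199
0.05 [-0.0303 -0.0357 -0.0201] 207
0.1 [-0.0297 -0.0353 -0.02  ] 191
-0.1 [0.0409 0.0369 0.0454] 204
-0.05 [0.0409 0.0375 0.0448] 223
0.0 [0.0414 0.0377 0.0463] 202
0.05 [0.0386 0.02   0.0463] 301
0.1 [0.035  0.0201 0.0457] 317
```

View pics/w1.png

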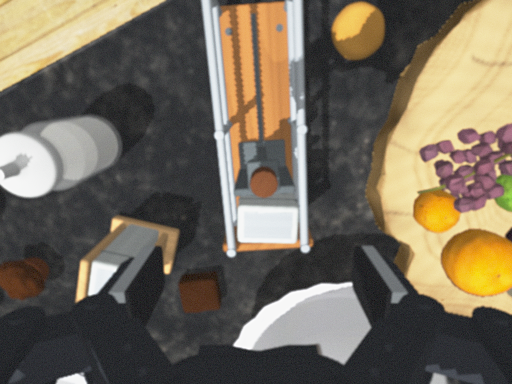

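The wrist view shows the knob at px (264,182), the racked tin at (267,223) and the stand with the tin at (125,260). The rods are symmetric about the knob line. I'll descend on the knob.

```bash
python3 -c "
from h import *
go(.610,-.063,.120,158.5)"
```

```text
d [0.054 0.163 3.47 ] a [ 0.     0.001 -0.666] dist 138.95334472232764
```

Request:
{"name": "apply_moves", "arguments": {
  "targets": [
    {"dx": 0.05, "dy": 0.16, "dz": 0.9, "ax": 0, "ay": 0, "az": -0.67, "hand": 0},
    {"dx": 0.05, "dy": 0.16, "dz": 1.8, "ax": 0, "ay": 0, "az": -0.67, "hand": 0},
    {"dx": 0.05, "dy": 0.16, "dz": 2.6, "ax": 0, "ay": 0, "az": -0.67, "hand": 0},
    {"dx": 0.05, "dy": 0.16, "dz": 3.2, "ax": 0, "ay": 0, "az": -0.67, "hand": 0.4},
    {"dx": 0.05, "dy": 0.16, "dz": 3.47, "ax": 0, "ay": 0, "az": -0.67, "hand": 0.6},
    {"dx": 0.05, "dy": 0.16, "dz": 3.47, "ax": 0, "ay": 0, "az": -0.67, "hand": 1},
    {"dx": 0.05, "dy": 0.16, "dz": 3.47, "ax": 0, "ay": 0, "az": -0.67, "hand": 1},
    {"dx": 0.05, "dy": 0.16, "dz": 3.47, "ax": 0, "ay": 0, "az": -0.67, "hand": 1},
    {"dx": 0.05, "dy": 0.16, "dz": 3.47, "ax": 0, "ay": 0, "az": -0.67, "hand": 1},
    {"dx": 0.05, "dy": 0.16, "dz": 3.47, "ax": 0, "ay": 0, "az": -0.67, "hand": 1},
    {"dx": 0.05, "dy": 0.16, "dz": 3.47, "ax": 0, "ay": 0, "az": -0.67, "hand": 1}
  ]
}}

```text
time_s: 4.32
position: [0.6107, -0.065, 0.1221]
ee_rot: [0.001, 0.195, 0.981, -0.001]
force: [-5.9, -14.5, 3.6]
width: 0.254
grip_force: 58.9
```

Request:
{"name": "apply_moves", "arguments": {
  "targets": [
    {"dx": 0.1, "dy": -0.04, "dz": 0, "ax": 0, "ay": 0, "az": 0, "hand": 1},
    {"dx": 0.4, "dy": -0.04, "dz": 0, "ax": 0, "ay": 0, "az": 0, "hand": 1},
    {"dx": 0.8, "dy": -0.04, "dz": 0, "ax": 0, "ay": 0, "az": 0, "hand": 1},
    {"dx": 1.2, "dy": -0.04, "dz": 0, "ax": 0, "ay": 0, "az": 0, "hand": 1},
    {"dx": 1.6, "dy": -0.04, "dz": 0, "ax": 0, "ay": 0, "az": 0, "hand": 1},
    {"dx": 2.0, "dy": -0.04, "dz": 0, "ax": 0, "ay": 0, "az": 0, "hand": 1},
    {"dx": 2.4, "dy": -0.04, "dz": 0, "ax": 0, "ay": 0, "az": 0, "hand": 1},
    {"dx": 2.7, "dy": -0.04, "dz": 0, "ax": 0, "ay": 0, "az": 0, "hand": 1},
    {"dx": 2.9, "dy": -0.04, "dz": 0, "ax": 0, "ay": 0, "az": 0, "hand": 1},
    {"dx": 3.0, "dy": -0.04, "dz": 0, "ax": 0, "ay": 0, "az": 0, "hand": 1},
    {"dx": 3.0, "dy": -0.04, "dz": 0, "ax": 0, "ay": 0, "az": 0, "hand": 1}
  ]
}}

```text
time_s: 5.23
position: [0.4984, -0.02, 0.122]
ee_rot: [0.001, 0.195, 0.981, -0.001]
force: [-8.6, -16.5, 12.1]
width: 0.253
grip_force: 61.0
```

Request:
{"name": "apply_moves", "arguments": {
  "targets": [
    {"dx": 0, "dy": 0.04, "dz": 0, "ax": 0, "ay": 0, "az": 0, "hand": 0.5},
    {"dx": 0, "dy": 0.04, "dz": 0, "ax": 0, "ay": 0, "az": 0, "hand": 0.2},
    {"dx": 0, "dy": 0.04, "dz": 0, "ax": 0, "ay": 0, "az": 0, "hand": 0},
    {"dx": 0, "dy": 0.04, "dz": -0.8, "ax": 0, "ay": 0, "az": 0, "hand": 0},
    {"dx": 0, "dy": 0.04, "dz": -1.8, "ax": 0, "ay": 0, "az": 0, "hand": 0},
    {"dx": 0, "dy": 0.04, "dz": -2.8, "ax": 0, "ay": 0, "az": 0, "hand": 0},
    {"dx": 0, "dy": 0.04, "dz": -3.8, "ax": 0, "ay": 0, "az": 0, "hand": 0}
  ]
}}

```text
time_s: 5.82
position: [0.499, -0.0172, 0.2744]
ee_rot: [0.0, 0.195, 0.981, 0.0]
force: [1.0, -1.1, -0.1]
width: 1.0
grip_force: 0.0
```

Run:
```python
from h import *
print(bot.sense()["position"],bot.sense()["width"])
z=np.load("top0.npz");p,u,v=cloud("top",z["d"]); im=z["im"][v,u].astype(int)
near=(abs(p[:,0]-.65)<.07)&(abs(p[:,1]+.263)<.07)
grey=(im.max(1)-im.min(1)<30)
rect(p,"tin grey",near&(p[:,2]>.106)&grey); rect(p,"all",near&(p[:,2]>.1)); rect(p,"base",near&(p[:,2]>.006)&(p[:,2]<.02)&~grey);rect(p,"all>6",near&(p[:,2]>.008))
go(.63,-.21,.30,45)
for y in (-135,-45,45,135): go(.60,-.22,.30,y)
```

```text
[ 0.49896619 -0.01721895  0.2743675 ] 0.9996079001035506
tin grey 331 [ 0.6513 -0.2626  0.1135] [array([ 650.8, -264.7]), array([43.2, 60.8]), np.float64(49.9)]
all 489 [ 0.6519 -0.2625  0.1125] [array([ 652. , -263.1]), array([64.4, 60.8]), np.float64(50.4)]
base 141 [ 0.6369 -0.2804  0.0132] [array([ 651.9, -263. ]), array([88.6, 64.2]), np.float64(53.2)]
all>6 786 [ 0.6464 -0.2625  0.1099] [array([ 660.8, -256.8]), array([108.1,  67.5]), np.float64(46.4)]
d [-4.869 -3.203 -0.64 ] a [ 7.0000e-03 -1.0000e-03  2.2509e+01] dist 234.5024912835693
d [-4.271 -3.72  -0.64 ] a [ 1.0000e-03  7.0000e-03 -1.3491e+01] dist 228.00221613137631
d [-4.271 -3.72  -0.64 ] a [-6.0000e-03  7.0000e-03 -3.1491e+01] dist 228.00221613137631
d [-4.271 -3.72  -0.64 ] a [ 7.0000e-03 -1.0000e-03  2.2509e+01] dist 228.00221613137631
d [-4.271 -3.72  -0.64 ] a [5.000e-03 4.000e-03 4.509e+00] dist 228.00221613137631
```

```bash
python3 -c "
from h import *
go(.652,-.262,.26,-130)"
```

```text
d [-5.873 -4.194  0.36 ] a [ 0.0000e+00  7.0000e-03 -1.4491e+01] dist 289.0389865508985
```

Request:
{"name": "apply_moves", "arguments": {
  "targets": [
    {"dx": -5.87, "dy": -4.19, "dz": 0.36, "ax": 0, "ay": 0, "az": -14.5, "hand": 0},
    {"dx": -5.87, "dy": -4.19, "dz": 0.36, "ax": 0, "ay": 0, "az": -14.5, "hand": 0},
    {"dx": -5.87, "dy": -4.19, "dz": 0.36, "ax": 0, "ay": 0, "az": -14.5, "hand": 0},
    {"dx": -5.87, "dy": -4.19, "dz": 0.36, "ax": 0, "ay": 0, "az": -14.5, "hand": 0},
    {"dx": -5.87, "dy": -4.19, "dz": 0.36, "ax": 0, "ay": 0, "az": -14.5, "hand": 0},
    {"dx": -5.87, "dy": -4.19, "dz": 0.36, "ax": 0, "ay": 0, "az": -14.5, "hand": 0},
    {"dx": -5.87, "dy": -4.19, "dz": 0.36, "ax": 0, "ay": 0, "az": -14.5, "hand": 0},
    {"dx": -5.87, "dy": -4.19, "dz": 0.36, "ax": 0, "ay": 0, "az": -14.5, "hand": 0},
    {"dx": -5.87, "dy": -4.19, "dz": 0.36, "ax": 0, "ay": 0, "az": -14.5, "hand": 0},
    {"dx": -5.87, "dy": -4.19, "dz": 0.36, "ax": 0, "ay": 0, "az": -14.5, "hand": 0},
    {"dx": -5.87, "dy": -4.19, "dz": 0.36, "ax": 0, "ay": 0, "az": -14.5, "hand": 0}
  ]
}}

```text
time_s: 6.73
position: [0.6524, -0.2622, 0.2578]
ee_rot: [0.0, -0.426, 0.905, -0.0]
force: [-0.5, 1.0, -0.1]
width: 1.003
grip_force: 0.0
```

Run:
```python
from h import *
s=bot.sense();print(s["position"],s["q"])
im,d=bot.grab_frame("wrist"); cv2.imwrite("pics/w2.png",im[...,::-1])
p,u,v=cloud("wrist",d);c=im[v,u].astype(int);grey=(c.max(1)-c.min(1)<30)
near=(abs(p[:,0]-.65)<.07)&(abs(p[:,1]+.263)<.07)
rect(p,"tin",near&(p[:,2]>.109)&(p[:,2]<.122)&grey)
rect(p,"top",near&(p[:,2]>.1)&(p[:,2]<.122));
rect(p,"base",near&(p[:,2]>.008)&(p[:,2]<.02))
go(.652,-.262,.079,-130)
```

```text
[ 0.65238804 -0.26216668  0.25775433] [-4.67063823e-01  5.88967500e-01  1.09293288e+00  1.84254864e-04
  1.45946367e+00 -2.91766542e+00]
tin 2639 [ 0.6506 -0.2613  0.114 ] [array([ 651. , -260.6]), array([39.1, 60. ]), np.float64(50.2)]
top 4115 [ 0.651  -0.2617  0.1132] [array([ 651.4, -260.5]), array([64.3, 60.6]), np.float64(50.6)]
base 556 [ 0.6283 -0.2893  0.0135] [array([ 660.3, -257.5]), array([105.5,  63.1]), np.float64(45.3)]
d [0.008 0.008 4.471] a [-0.004  0.003  0.032] dist 178.85693974594832
```

View pics/w2.png

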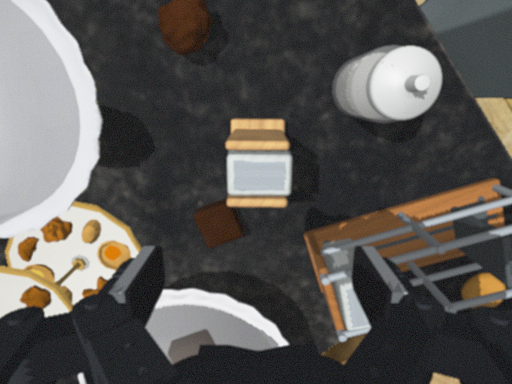

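The tin top is at px (260,178), squarely aligned between the fingers, and measures 39x60 mm at (0.651,-0.2606). I'll descend and grasp its narrow sides.

Request:
{"name": "apply_moves", "arguments": {
  "targets": [
    {"dx": 0, "dy": 0.04, "dz": 1.0, "ax": 0, "ay": 0, "az": 0, "hand": 0},
    {"dx": 0, "dy": 0.04, "dz": 2.0, "ax": 0, "ay": 0, "az": 0, "hand": 0},
    {"dx": 0, "dy": 0.04, "dz": 2.9, "ax": 0, "ay": 0, "az": 0, "hand": 0},
    {"dx": 0, "dy": 0.04, "dz": 3.6, "ax": 0, "ay": 0, "az": 0, "hand": 0},
    {"dx": 0, "dy": 0.04, "dz": 4.2, "ax": 0, "ay": 0, "az": 0, "hand": 0},
    {"dx": 0, "dy": 0.04, "dz": 4.6, "ax": 0, "ay": 0, "az": 0, "hand": 0},
    {"dx": 0, "dy": 0.04, "dz": 4.8, "ax": 0, "ay": 0, "az": 0, "hand": 0},
    {"dx": 0, "dy": 0.04, "dz": 4.8, "ax": 0, "ay": 0, "az": 0, "hand": 0.6},
    {"dx": 0, "dy": 0.04, "dz": 4.8, "ax": 0, "ay": 0, "az": 0, "hand": 0.7},
    {"dx": 0, "dy": 0.04, "dz": 4.8, "ax": 0, "ay": 0, "az": 0, "hand": 0.8},
    {"dx": 0, "dy": 0.04, "dz": 4.8, "ax": 0, "ay": 0, "az": 0, "hand": 1},
    {"dx": 0, "dy": 0.04, "dz": 4.8, "ax": 0, "ay": 0, "az": 0, "hand": 1}
  ]
}}

```text
time_s: 7.78
position: [0.6517, -0.2612, 0.0669]
ee_rot: [0.001, -0.423, 0.906, -0.001]
force: [0.4, -0.8, 6.2]
width: 0.692
grip_force: 65.5
```

Request:
{"name": "apply_moves", "arguments": {
  "targets": [
    {"dx": 0, "dy": 0, "dz": -0.3, "ax": 0, "ay": 0, "az": 0, "hand": 1},
    {"dx": 0, "dy": 0, "dz": -0.9, "ax": 0, "ay": 0, "az": 0, "hand": 1},
    {"dx": 0, "dy": 0, "dz": -1.6, "ax": 0, "ay": 0, "az": 0, "hand": 1},
    {"dx": 0, "dy": 0, "dz": -2.3, "ax": 0, "ay": 0, "az": 0, "hand": 1},
    {"dx": 0, "dy": 0, "dz": -3.0, "ax": 0, "ay": 0, "az": 0, "hand": 1},
    {"dx": 0, "dy": 0, "dz": -3.0, "ax": 0, "ay": 0, "az": 0, "hand": 1}
  ]
}}

```text
time_s: 8.28
position: [0.6533, -0.2621, 0.1929]
ee_rot: [0.003, -0.423, 0.906, -0.004]
force: [1.0, -1.7, -0.9]
width: 0.694
grip_force: 65.3
```

```bash
python3 -c "
from h import *
print(bot.sense()['force'],bot.sense()['width'])
go(.555,-.345,.187,-130)
go(.555,-.345,.053,-130)"
```

```text
[ 1.01568818 -1.65550676 -0.89493687] 0.6941045284282984
d [3.168 0.554 0.136] a [-0.101  0.024  0.007] dist 128.76424938963964
d [3.175 0.584 3.486] a [-0.101  0.024  0.007] dist 190.04476084797815
```

Request:
{"name": "apply_moves", "arguments": {
  "targets": [
    {"dx": 0.5, "dy": 0.1, "dz": 0, "ax": 0, "ay": 0, "az": 0, "hand": 1},
    {"dx": 1.2, "dy": 0.2, "dz": 0, "ax": 0, "ay": 0, "az": 0, "hand": 1},
    {"dx": 1.9, "dy": 0.3, "dz": 0, "ax": 0, "ay": 0, "az": 0, "hand": 1},
    {"dx": 2.6, "dy": 0.4, "dz": 0, "ax": 0, "ay": 0, "az": 0, "hand": 1},
    {"dx": 3.0, "dy": 0.49, "dz": 0.6, "ax": 0, "ay": 0, "az": 0, "hand": 1},
    {"dx": 3.15, "dy": 0.49, "dz": 1.3, "ax": 0, "ay": 0, "az": 0, "hand": 1},
    {"dx": 3.15, "dy": 0.49, "dz": 1.9, "ax": 0, "ay": 0, "az": 0, "hand": 1},
    {"dx": 3.15, "dy": 0.49, "dz": 2.4, "ax": 0, "ay": 0, "az": 0, "hand": 1},
    {"dx": 3.15, "dy": 0.49, "dz": 2.8, "ax": 0, "ay": 0, "az": 0, "hand": 1},
    {"dx": 3.15, "dy": 0.49, "dz": 3.0, "ax": 0, "ay": 0, "az": 0, "hand": 1},
    {"dx": 3.15, "dy": 0.49, "dz": 3.0, "ax": 0, "ay": 0, "az": 0, "hand": 1},
    {"dx": 3.15, "dy": 0.49, "dz": 3.0, "ax": 0, "ay": 0, "az": 0, "hand": 1}
  ]
}}

```text
time_s: 9.28
position: [0.5562, -0.3438, 0.0662]
ee_rot: [-0.001, -0.422, 0.907, -0.001]
force: [0.3, 0.0, -1.1]
width: 0.695
grip_force: 65.3
```

Run:
```python
from h import *
im,d=bot.grab_frame("wrist"); cv2.imwrite("pics/w3.png",im[...,::-1])
print(bot.sense()["position"])
```

```text
[ 0.55658513 -0.34402157  0.06675504]
```

View pics/w3.png

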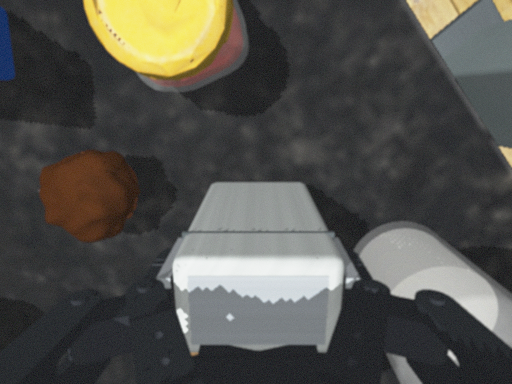

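The tin hangs upright at px (258,270) over bare counter. The muffin is at (88,195), the jar at (160,40), and the sugar pot sits clear at (430,280). I'll lower it.

Request:
{"name": "apply_moves", "arguments": {
  "targets": [
    {"dx": 0, "dy": 0, "dz": 0.1, "ax": 0, "ay": 0, "az": 0, "hand": 1},
    {"dx": 0, "dy": 0, "dz": 0.2, "ax": 0, "ay": 0, "az": 0, "hand": 1},
    {"dx": 0, "dy": 0, "dz": 0.28, "ax": 0, "ay": 0, "az": 0, "hand": 1},
    {"dx": 0, "dy": 0, "dz": 0.34, "ax": 0, "ay": 0, "az": 0, "hand": 1},
    {"dx": 0, "dy": 0, "dz": 0.34, "ax": 0, "ay": 0, "az": 0, "hand": 1},
    {"dx": 0, "dy": 0, "dz": 0.34, "ax": 0, "ay": 0, "az": 0, "hand": 1}
  ]
}}

```text
time_s: 9.83
position: [0.556, -0.3438, 0.0529]
ee_rot: [-0.001, -0.422, 0.907, -0.001]
force: [-3.2, 2.0, 14.0]
width: 0.697
grip_force: 67.0
```

Contact is made (14 N). I'll open, lift, then turn 90°.

Request:
{"name": "apply_moves", "arguments": {
  "targets": [
    {"dx": 0, "dy": 0, "dz": 0, "ax": 0, "ay": 0, "az": 0, "hand": 0.25},
    {"dx": 0, "dy": 0, "dz": 0, "ax": 0, "ay": 0, "az": 0, "hand": 0.1},
    {"dx": 0, "dy": 0, "dz": 0, "ax": 0, "ay": 0, "az": 0, "hand": 0},
    {"dx": 0, "dy": 0, "dz": 0, "ax": 0, "ay": 0, "az": 0, "hand": 0},
    {"dx": 0, "dy": 0, "dz": -0.8, "ax": 0, "ay": 0, "az": 0, "hand": 0},
    {"dx": 0, "dy": 0, "dz": -1.8, "ax": 0, "ay": 0, "az": 0, "hand": 0},
    {"dx": 0, "dy": 0, "dz": -2.8, "ax": 0, "ay": 0, "az": 0, "hand": 0},
    {"dx": 0, "dy": 0, "dz": -3.8, "ax": 0, "ay": 0, "az": 0, "hand": 0},
    {"dx": 0, "dy": 0, "dz": -4.2, "ax": 0, "ay": 0, "az": 0, "hand": 0}
  ]
}}

```text
time_s: 10.58
position: [0.5578, -0.3443, 0.2257]
ee_rot: [0.0, -0.422, 0.907, -0.004]
force: [1.0, -0.4, 0.4]
width: 1.004
grip_force: 0.0
```

Request:
{"name": "apply_moves", "arguments": {
  "targets": [
    {"dx": 0, "dy": 0, "dz": -0.5, "ax": 0, "ay": 0, "az": 18, "hand": 0},
    {"dx": 0, "dy": 0, "dz": -0.5, "ax": 0, "ay": 0, "az": 18, "hand": 0},
    {"dx": 0, "dy": 0, "dz": -0.5, "ax": 0, "ay": 0, "az": 18, "hand": 0},
    {"dx": 0, "dy": 0, "dz": -0.5, "ax": 0, "ay": 0, "az": 18, "hand": 0},
    {"dx": 0, "dy": 0, "dz": -0.5, "ax": 0, "ay": 0, "az": 18, "hand": 0},
    {"dx": 0, "dy": 0, "dz": -0.5, "ax": 0, "ay": 0, "az": 18, "hand": 0},
    {"dx": 0, "dy": 0, "dz": -0.5, "ax": 0, "ay": 0, "az": 18, "hand": 0},
    {"dx": 0, "dy": 0, "dz": -0.5, "ax": 0, "ay": 0, "az": 18, "hand": 0},
    {"dx": 0, "dy": 0, "dz": -0.5, "ax": 0, "ay": 0, "az": 18, "hand": 0},
    {"dx": 0, "dy": 0, "dz": -0.5, "ax": 0, "ay": 0, "az": 18, "hand": 0},
    {"dx": 0, "dy": 0, "dz": -0.5, "ax": 0, "ay": 0, "az": 18, "hand": 0},
    {"dx": 0, "dy": 0, "dz": -0.5, "ax": 0, "ay": 0, "az": 18, "hand": 0}
  ]
}}

```text
time_s: 11.58
position: [0.5564, -0.3431, 0.2398]
ee_rot: [-0.001, 0.313, 0.95, -0.002]
force: [0.1, -0.8, 0.5]
width: 1.0
grip_force: 0.0
```

Run:
```python
from h import *
s=bot.sense();print(s["position"],s["q"],s["width"])
im,d=bot.grab_frame("wrist"); cv2.imwrite("pics/w4.png",im[...,::-1])
p,u,v=cloud("wrist",d)
near=(abs(p[:,0]-.556)<.05)&(abs(p[:,1]+.344)<.05)
rect(p,"tin",near&(p[:,2]>.09)&(p[:,2]<.108))
go(.556,-.344,.061,140)
```

```text
[ 0.55635753 -0.34311525  0.23976477] [-0.64217573  0.52797757  1.25745718 -0.0034811   1.35644071 -1.57649126] 0.999995943831556
tin 2744 [ 0.5533 -0.3412  0.0998] [array([ 555.3, -342.7]), array([40. , 60.3]), np.float64(49.1)]
d [-0.007 -0.008  4.469] a [-0.039 -0.002  0.593] dist 178.77461312395224
```

View pics/w4.png

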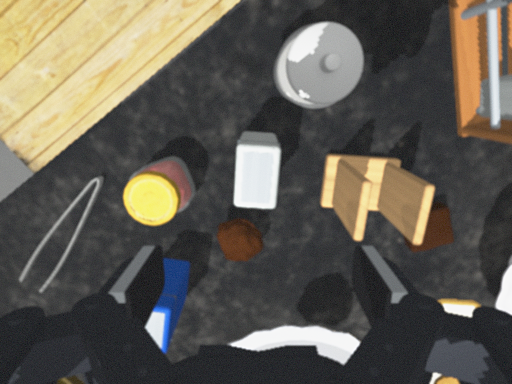

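The tin stands upright at px (258,173), clear of the sugar pot (320,65), jar (152,198) and muffin (240,240). I'll grasp its broad sides.

Request:
{"name": "apply_moves", "arguments": {
  "targets": [
    {"dx": 0, "dy": 0, "dz": 0.8, "ax": 0, "ay": 0, "az": 0.65, "hand": 0},
    {"dx": 0, "dy": 0, "dz": 1.7, "ax": 0, "ay": 0, "az": 0.65, "hand": 0},
    {"dx": 0, "dy": 0, "dz": 2.6, "ax": 0, "ay": 0, "az": 0.65, "hand": 0},
    {"dx": 0, "dy": 0, "dz": 3.4, "ax": 0, "ay": 0, "az": 0.65, "hand": 0},
    {"dx": 0, "dy": 0, "dz": 4.0, "ax": 0, "ay": 0, "az": 0.65, "hand": 0.2},
    {"dx": 0, "dy": 0, "dz": 4.35, "ax": 0, "ay": 0, "az": 0.65, "hand": 0.3},
    {"dx": 0, "dy": 0, "dz": 4.47, "ax": 0, "ay": 0, "az": 0.65, "hand": 0.4},
    {"dx": 0, "dy": 0, "dz": 4.47, "ax": 0, "ay": 0, "az": 0.65, "hand": 0.5},
    {"dx": 0, "dy": 0, "dz": 4.47, "ax": 0, "ay": 0, "az": 0.65, "hand": 1},
    {"dx": 0, "dy": 0, "dz": 4.47, "ax": 0, "ay": 0, "az": 0.65, "hand": 1},
    {"dx": 0, "dy": 0, "dz": 4.47, "ax": 0, "ay": 0, "az": 0.65, "hand": 1},
    {"dx": 0, "dy": 0, "dz": 4.47, "ax": 0, "ay": 0, "az": 0.65, "hand": 1}
  ]
}}

```text
time_s: 12.63
position: [0.5564, -0.3439, 0.0621]
ee_rot: [0.0, 0.336, 0.942, -0.002]
force: [0.2, -0.4, -2.1]
width: 0.465
grip_force: 61.0
```

Request:
{"name": "apply_moves", "arguments": {
  "targets": [
    {"dx": 0, "dy": 0, "dz": -0.3, "ax": 0, "ay": 0, "az": 0, "hand": 1},
    {"dx": 0, "dy": 0, "dz": -1.0, "ax": 0, "ay": 0, "az": 0, "hand": 1},
    {"dx": 0, "dy": 0, "dz": -1.8, "ax": 0, "ay": 0, "az": 0, "hand": 1},
    {"dx": 0, "dy": 0, "dz": -2.6, "ax": 0, "ay": 0, "az": 0, "hand": 1},
    {"dx": 0, "dy": 0, "dz": -3.4, "ax": 0, "ay": 0, "az": 0, "hand": 1},
    {"dx": 0, "dy": 0, "dz": -4.1, "ax": 0, "ay": 0, "az": 0, "hand": 1},
    {"dx": 0, "dy": 0, "dz": -4.5, "ax": 0, "ay": 0, "az": 0, "hand": 1},
    {"dx": 0, "dy": 0, "dz": -4.5, "ax": 0, "ay": 0, "az": 0, "hand": 1},
    {"dx": 0, "dy": 0, "dz": -4.5, "ax": 0, "ay": 0, "az": 0, "hand": 1}
  ]
}}

```text
time_s: 13.38
position: [0.5566, -0.3433, 0.2427]
ee_rot: [0.001, 0.336, 0.942, -0.002]
force: [-0.3, -0.5, -2.9]
width: 0.464
grip_force: 61.2
```

```bash
python3 -c "
from h import *
print(bot.sense()['position'],bot.sense()['width'])
go(.5893,-.0565,.242,-111.8)"
```

```text
[ 0.55662127 -0.34329726  0.24273422] 0.4642332709684486
d [ 3.911  6.065 -0.012] a [-5.4000e-02 -1.5000e-02 -2.1503e+01] dist 288.65395353986776
```

Request:
{"name": "apply_moves", "arguments": {
  "targets": [
    {"dx": 0.3, "dy": 0.5, "dz": 0, "ax": 0, "ay": 0, "az": -1, "hand": 1},
    {"dx": 0.7, "dy": 1.1, "dz": 0, "ax": 0, "ay": 0, "az": -2.3, "hand": 1},
    {"dx": 1.1, "dy": 1.7, "dz": 0, "ax": 0, "ay": 0, "az": -3.6, "hand": 1},
    {"dx": 1.5, "dy": 2.4, "dz": 0, "ax": 0, "ay": 0, "az": -5, "hand": 1},
    {"dx": 2, "dy": 3.1, "dz": 0, "ax": 0, "ay": 0, "az": -6.4, "hand": 1},
    {"dx": 2.4, "dy": 3.8, "dz": 0, "ax": 0, "ay": 0, "az": -7.8, "hand": 1},
    {"dx": 2.9, "dy": 4.5, "dz": 0, "ax": 0, "ay": 0, "az": -9.2, "hand": 1},
    {"dx": 3.3, "dy": 5.1, "dz": 0, "ax": 0, "ay": 0, "az": -10.6, "hand": 1},
    {"dx": 3.6, "dy": 5.6, "dz": 0, "ax": 0, "ay": 0, "az": -12, "hand": 1},
    {"dx": 3.8, "dy": 5.9, "dz": 0, "ax": 0, "ay": 0, "az": -13.4, "hand": 1},
    {"dx": 3.91, "dy": 6.06, "dz": 0, "ax": 0, "ay": 0, "az": -14.8, "hand": 1},
    {"dx": 3.91, "dy": 6.06, "dz": 0, "ax": 0, "ay": 0, "az": -16.2, "hand": 1}
  ]
}}

```text
time_s: 14.38
position: [0.5882, -0.0545, 0.2391]
ee_rot: [-0.002, -0.359, 0.933, -0.0]
force: [0.2, -0.9, -1.8]
width: 0.466
grip_force: 61.4
```

```bash
python3 -c "
from h import *
print(bot.sense()['position'],bot.sense()['q'])
go(.5893,-.0565,.242,-111.8)"
```

```text
[ 0.588234   -0.05445485  0.23905747] [-0.19185083  0.43981143  1.41905306 -0.00277637  1.28672293 -2.49723725]
d [ 0.015 -0.056 -0.074] a [ 0.03  -0.047 -5.213] dist 3.7386452780520014
```

Request:
{"name": "apply_moves", "arguments": {
  "targets": [
    {"dx": 0, "dy": 0, "dz": 0, "ax": 0, "ay": 0, "az": -1.4, "hand": 1},
    {"dx": 0, "dy": 0, "dz": 0, "ax": 0, "ay": 0, "az": -2.8, "hand": 1},
    {"dx": 0, "dy": 0, "dz": 0, "ax": 0, "ay": 0, "az": -4.2, "hand": 1},
    {"dx": 0, "dy": 0, "dz": 0, "ax": 0, "ay": 0, "az": -5.0, "hand": 1},
    {"dx": 0, "dy": 0, "dz": 0, "ax": 0, "ay": 0, "az": -5.25, "hand": 1},
    {"dx": 0, "dy": 0, "dz": 0, "ax": 0, "ay": 0, "az": -5.25, "hand": 1},
    {"dx": 0, "dy": 0, "dz": 0, "ax": 0, "ay": 0, "az": -5.25, "hand": 1}
  ]
}}

```text
time_s: 14.97
position: [0.5887, -0.0565, 0.2397]
ee_rot: [-0.002, -0.558, 0.83, -0.0]
force: [0.7, 0.2, -2.3]
width: 0.463
grip_force: 61.4
```

Run:
```python
from h import *
s=bot.sense();print(s["position"],s["width"])
im,d=bot.grab_frame("wrist"); cv2.imwrite("pics/w5.png",im[...,::-1])
p,u,v=cloud("wrist",d)
o=np.array([.6107,-.065])-.038*np.array([np.cos(np.radians(-21.8)),np.sin(np.radians(-21.8))]); a=np.radians(-21.8); X=np.array([np.cos(a),np.sin(a)]);Y=np.array([-X[1],X[0]])
q=np.c_[(p[:,:2]-o)@X,(p[:,:2]-o)@Y,p[:,2]]
print("tcp rack",(s["position"][:2]-o)@X,(s["position"][:2]-o)@Y)
t=(q[:,2]>.11)&(q[:,2]<.118)&(abs(q[:,1])<.033)&(q[:,0]>.05)&(q[:,0]<.112)
print("racked top",t.sum(),np.round(np.percentile(q[t],[2,50,98],axis=0),4))
for lo,hi in((-.06,-.033),(.033,.06)):
  for xr in np.arange(-.1,.11,.04):
    m=(q[:,1]>lo)&(q[:,1]<hi)&(abs(q[:,0]-xr)<.01)&(q[:,2]>.1)&(q[:,2]<.112)
    if m.sum()>3: print(round(xr,2),np.round([np.median(q[m,1]),q[m,1].min(),q[m,1].max()],4),m.sum())
# held tin
h=(q[:,2]>.2)&(q[:,2]<.30)&(abs(q[:,1])<.06)&(abs(q[:,0])<.06); print("held",np.round(np.percentile(q[h],[1,50,99],axis=0),4))
go(.5893,-.0565,.1,-111.8)
```

```text
[ 0.58865288 -0.0564774   0.23969798] 0.4634605242677061
tcp rack 0.014364542622355706 -0.0002744794813511787
racked top 2716 [[ 0.0697 -0.0253  0.1104]
 [ 0.0881  0.0009  0.1121]
 [ 0.107   0.0299  0.1136]]
-0.1 [-0.0364 -0.0393 -0.0334] 189
-0.06 [-0.0363 -0.0389 -0.033 ] 183
-0.02 [-0.0367 -0.0393 -0.0333] 185
0.02 [-0.0365 -0.0394 -0.033 ] 185
0.06 [-0.0365 -0.039  -0.033 ] 184
0.1 [-0.0362 -0.0392 -0.0333] 187
-0.1 [0.0371 0.0343 0.0415] 176
-0.06 [0.0372 0.0342 0.0426] 193
0.06 [0.0371 0.0342 0.0426] 104
0.1 [0.0372 0.034  0.0418] 194
held [[-0.0364 -0.0282  0.2099]
 [ 0.0132 -0.0091  0.2794]
 [ 0.0585  0.0216  0.2993]]
d [-0.018 -0.018  3.496] a [ 0.019 -0.04  -0.082] dist 139.86096212796534
```

View pics/w5.png

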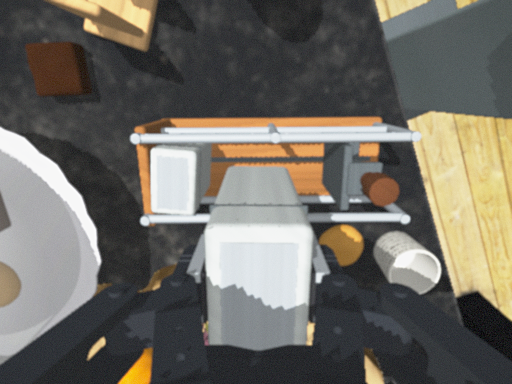

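The held tin at px (258,280) is aligned between the rods. The racked tin is at (178,180) and the bookend is drawn back at (375,180). I'll lower it.

Request:
{"name": "apply_moves", "arguments": {
  "targets": [
    {"dx": 0, "dy": 0, "dz": 0.5, "ax": 0, "ay": 0, "az": -0.08, "hand": 1},
    {"dx": 0, "dy": 0, "dz": 1.1, "ax": 0, "ay": 0, "az": -0.08, "hand": 1},
    {"dx": 0, "dy": 0, "dz": 1.5, "ax": 0, "ay": 0, "az": -0.08, "hand": 1},
    {"dx": 0, "dy": 0, "dz": 1.8, "ax": 0, "ay": 0, "az": -0.08, "hand": 1},
    {"dx": 0, "dy": 0, "dz": 2.1, "ax": 0, "ay": 0, "az": -0.08, "hand": 1},
    {"dx": 0, "dy": 0, "dz": 2.4, "ax": 0, "ay": 0, "az": -0.08, "hand": 1},
    {"dx": 0, "dy": 0, "dz": 2.8, "ax": 0, "ay": 0, "az": -0.08, "hand": 1},
    {"dx": 0, "dy": 0, "dz": 3.2, "ax": 0, "ay": 0, "az": -0.08, "hand": 1},
    {"dx": 0, "dy": 0, "dz": 3.6, "ax": 0, "ay": 0, "az": -0.08, "hand": 1},
    {"dx": 0, "dy": 0, "dz": 3.8, "ax": 0, "ay": 0, "az": -0.08, "hand": 1},
    {"dx": 0, "dy": 0, "dz": 3.8, "ax": 0, "ay": 0, "az": -0.08, "hand": 1}
  ]
}}

```text
time_s: 15.93
position: [0.5877, -0.0568, 0.0866]
ee_rot: [-0.003, -0.561, 0.828, 0.0]
force: [-1.2, 0.1, -1.6]
width: 0.461
grip_force: 61.3
```

Request:
{"name": "apply_moves", "arguments": {
  "targets": [
    {"dx": 0, "dy": 0, "dz": 0.12, "ax": 0, "ay": 0, "az": 0, "hand": 1},
    {"dx": 0, "dy": 0, "dz": 0.22, "ax": 0, "ay": 0, "az": 0, "hand": 1},
    {"dx": 0, "dy": 0, "dz": 0.3, "ax": 0, "ay": 0, "az": 0, "hand": 1},
    {"dx": 0, "dy": 0, "dz": 0.33, "ax": 0, "ay": 0, "az": 0, "hand": 1},
    {"dx": 0, "dy": 0, "dz": 0.33, "ax": 0, "ay": 0, "az": 0, "hand": 1},
    {"dx": 0, "dy": 0, "dz": 0.33, "ax": 0, "ay": 0, "az": 0, "hand": 1}
  ]
}}

```text
time_s: 16.43
position: [0.5888, -0.057, 0.0753]
ee_rot: [-0.001, -0.562, 0.827, -0.001]
force: [-0.7, 0.0, -1.8]
width: 0.463
grip_force: 61.3
```

Request:
{"name": "apply_moves", "arguments": {
  "targets": [
    {"dx": 0, "dy": 0, "dz": 0.04, "ax": 0, "ay": 0, "az": 0, "hand": 1},
    {"dx": 0, "dy": 0, "dz": 0.06, "ax": 0, "ay": 0, "az": 0, "hand": 1},
    {"dx": 0, "dy": 0, "dz": 0.06, "ax": 0, "ay": 0, "az": 0, "hand": 1}
  ]
}}

```text
time_s: 16.68
position: [0.5888, -0.0571, 0.0728]
ee_rot: [-0.002, -0.562, 0.827, -0.001]
force: [0.5, -0.5, 0.2]
width: 0.464
grip_force: 61.3
```

Request:
{"name": "apply_moves", "arguments": {
  "targets": [
    {"dx": 0, "dy": 0, "dz": 0.03, "ax": 0, "ay": 0, "az": 0, "hand": 1},
    {"dx": 0, "dy": 0, "dz": 0.03, "ax": 0, "ay": 0, "az": 0, "hand": 0.48},
    {"dx": 0, "dy": 0, "dz": 0.03, "ax": 0, "ay": 0, "az": 0, "hand": 0.42},
    {"dx": 0, "dy": 0, "dz": 0.03, "ax": 0, "ay": 0, "az": 0, "hand": 0.36},
    {"dx": 0, "dy": 0, "dz": 0.03, "ax": 0, "ay": 0, "az": 0, "hand": 0.36},
    {"dx": 0, "dy": 0, "dz": 0.03, "ax": 0, "ay": 0, "az": 0, "hand": 0.36}
  ]
}}

```text
time_s: 17.18
position: [0.5887, -0.057, 0.0714]
ee_rot: [-0.002, -0.562, 0.827, -0.001]
force: [-0.5, -0.2, -0.2]
width: 0.639
grip_force: 0.0
```

Request:
{"name": "apply_moves", "arguments": {
  "targets": [
    {"dx": 0, "dy": 0, "dz": -0.3, "ax": 0, "ay": 0, "az": 0, "hand": 0.36},
    {"dx": 0, "dy": 0, "dz": -0.9, "ax": 0, "ay": 0, "az": 0, "hand": 0.36},
    {"dx": 0, "dy": 0, "dz": -1.7, "ax": 0, "ay": 0, "az": 0, "hand": 0.36},
    {"dx": 0, "dy": 0, "dz": -2.6, "ax": 0, "ay": 0, "az": 0, "hand": 0.36},
    {"dx": 0, "dy": 0, "dz": -3.5, "ax": 0, "ay": 0, "az": 0, "hand": 0},
    {"dx": 0, "dy": 0, "dz": -4.4, "ax": 0, "ay": 0, "az": 0, "hand": 0},
    {"dx": 0, "dy": 0, "dz": -4.4, "ax": 0, "ay": 0, "az": 0, "hand": 0}
  ]
}}

```text
time_s: 17.77
position: [0.5918, -0.057, 0.2546]
ee_rot: [0.002, -0.562, 0.827, -0.004]
force: [0.5, 0.0, 0.6]
width: 0.996
grip_force: 0.0
```

```bash
python3 -c "
from h import *
print(bot.sense()['position'],bot.sense()['width'])
go(.4984,-.020,.25,158.2)"
```

```text
[ 0.59179941 -0.05699439  0.25455595] 0.995827954038165
d [2.000e-03 2.512e+00 9.100e-02] a [-0.093  0.068 18.026] dist 100.56237846641098
```

Request:
{"name": "apply_moves", "arguments": {
  "targets": [
    {"dx": 0, "dy": 0.5, "dz": 0, "ax": 0, "ay": 0, "az": 1.4, "hand": 0},
    {"dx": 0, "dy": 1.2, "dz": 0, "ax": 0, "ay": 0, "az": 18, "hand": 0},
    {"dx": 0, "dy": 1.9, "dz": 0, "ax": 0, "ay": 0, "az": 18, "hand": 0},
    {"dx": 0, "dy": 2.44, "dz": 0, "ax": 0, "ay": 0, "az": 18, "hand": 0},
    {"dx": 0, "dy": 2.44, "dz": 0, "ax": 0, "ay": 0, "az": 18, "hand": 0},
    {"dx": 0, "dy": 2.44, "dz": 0, "ax": 0, "ay": 0, "az": 18, "hand": 0},
    {"dx": 0, "dy": 2.44, "dz": 0, "ax": 0, "ay": 0, "az": 18, "hand": 0},
    {"dx": 0, "dy": 2.44, "dz": 0, "ax": 0, "ay": 0, "az": 18, "hand": 0},
    {"dx": 0, "dy": 2.44, "dz": 0, "ax": 0, "ay": 0, "az": 18, "hand": 0},
    {"dx": 0, "dy": 2.44, "dz": 0, "ax": 0, "ay": 0, "az": 18, "hand": 0},
    {"dx": 0, "dy": 2.44, "dz": 0, "ax": 0, "ay": 0, "az": 18, "hand": 0},
    {"dx": 0, "dy": 2.44, "dz": 0, "ax": 0, "ay": 0, "az": 18, "hand": 0}
  ]
}}

```text
time_s: 18.77
position: [0.4982, -0.0205, 0.2475]
ee_rot: [-0.001, 0.155, 0.988, -0.002]
force: [0.8, -0.4, -0.5]
width: 1.0
grip_force: 0.0
```

```bash
python3 -c "
from h import *
print(bot.sense()['position'])
im,d=bot.grab_frame('wrist'); cv2.imwrite('pics/w6.png',im[...,::-1])
p,u,v=cloud('wrist',d); m=(abs(p[:,0]-.498)<.04)&(abs(p[:,1]+.02)<.04)&(p[:,2]>.135)&(p[:,2]<.155); rect(p,'knob',m)
go(.4984,-.0200,.122,158.2)"
```

```text
[ 0.4982455  -0.02046475  0.24749558]
knob 712 [ 0.4962 -0.0178  0.146 ] [array([497.7, -18.3]), array([22.9, 23. ]), np.float64(24.2)]
d [-0.004  0.022  3.137] a [-0.038 -0.013  0.677] dist 125.47800892909359
```

View pics/w6.png

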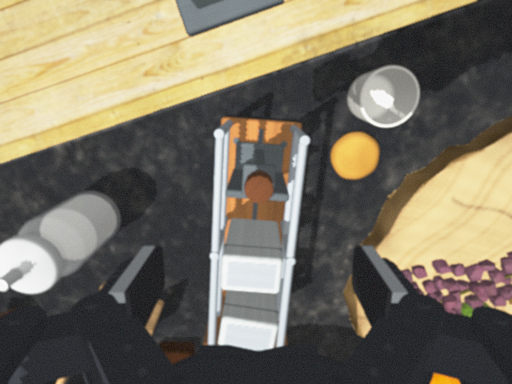

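The tin stands crosswise in the rack at px (250,272), with the racked tin behind it at (248,333) and the knob at (260,187). I'll grip the knob.

Request:
{"name": "apply_moves", "arguments": {
  "targets": [
    {"dx": 0, "dy": 0, "dz": 0.9, "ax": 0, "ay": 0, "az": 0.67, "hand": 0},
    {"dx": 0, "dy": 0, "dz": 1.8, "ax": 0, "ay": 0, "az": 0.67, "hand": 0},
    {"dx": 0, "dy": 0, "dz": 2.5, "ax": 0, "ay": 0, "az": 0.67, "hand": 0},
    {"dx": 0, "dy": 0, "dz": 3.0, "ax": 0, "ay": 0, "az": 0.67, "hand": 0.4},
    {"dx": 0, "dy": 0, "dz": 3.13, "ax": 0, "ay": 0, "az": 0.67, "hand": 0.6},
    {"dx": 0, "dy": 0, "dz": 3.13, "ax": 0, "ay": 0, "az": 0.67, "hand": 1},
    {"dx": 0, "dy": 0, "dz": 3.13, "ax": 0, "ay": 0, "az": 0.67, "hand": 1},
    {"dx": 0, "dy": 0, "dz": 3.13, "ax": 0, "ay": 0, "az": 0.67, "hand": 1},
    {"dx": 0, "dy": 0, "dz": 3.13, "ax": 0, "ay": 0, "az": 0.67, "hand": 1},
    {"dx": 0, "dy": 0, "dz": 3.13, "ax": 0, "ay": 0, "az": 0.67, "hand": 1}
  ]
}}

```text
time_s: 19.65
position: [0.4993, -0.0207, 0.124]
ee_rot: [0.001, 0.18, 0.984, -0.001]
force: [1.5, 2.9, 7.0]
width: 0.257
grip_force: 58.7
```

Request:
{"name": "apply_moves", "arguments": {
  "targets": [
    {"dx": -0.15, "dy": 0, "dz": 0, "ax": 0, "ay": 0, "az": 0, "hand": 1},
    {"dx": -0.4, "dy": 0, "dz": 0, "ax": 0, "ay": 0, "az": 0, "hand": 1},
    {"dx": -0.7, "dy": -0.01, "dz": 0, "ax": 0, "ay": 0, "az": 0, "hand": 1},
    {"dx": -0.95, "dy": -0.01, "dz": 0, "ax": 0, "ay": 0, "az": 0, "hand": 1},
    {"dx": -1.1, "dy": -0.02, "dz": 0, "ax": 0, "ay": 0, "az": 0, "hand": 1},
    {"dx": -1.2, "dy": -0.02, "dz": 0, "ax": 0, "ay": 0, "az": 0, "hand": 1},
    {"dx": -1.3, "dy": -0.02, "dz": 0, "ax": 0, "ay": 0, "az": 0, "hand": 1},
    {"dx": -1.4, "dy": -0.02, "dz": 0, "ax": 0, "ay": 0, "az": 0, "hand": 1},
    {"dx": -1.5, "dy": -0.02, "dz": 0, "ax": 0, "ay": 0, "az": 0, "hand": 1},
    {"dx": -1.6, "dy": -0.02, "dz": 0, "ax": 0, "ay": 0, "az": 0, "hand": 1},
    {"dx": -1.7, "dy": -0.02, "dz": 0, "ax": 0, "ay": 0, "az": 0, "hand": 1},
    {"dx": -1.8, "dy": -0.03, "dz": 0, "ax": 0, "ay": 0, "az": 0, "hand": 1}
  ]
}}

```text
time_s: 20.65
position: [0.5657, -0.0474, 0.124]
ee_rot: [0.0, 0.18, 0.984, -0.001]
force: [-0.7, 6.6, 7.4]
width: 0.254
grip_force: 58.9
```

Request:
{"name": "apply_moves", "arguments": {
  "targets": [
    {"dx": -0.08, "dy": 0, "dz": 0, "ax": 0, "ay": 0, "az": 0, "hand": 1},
    {"dx": -0.15, "dy": 0, "dz": 0, "ax": 0, "ay": 0, "az": 0, "hand": 1},
    {"dx": -0.22, "dy": 0, "dz": 0, "ax": 0, "ay": 0, "az": 0, "hand": 1},
    {"dx": -0.28, "dy": 0, "dz": 0, "ax": 0, "ay": 0, "az": 0, "hand": 1},
    {"dx": -0.34, "dy": 0, "dz": 0, "ax": 0, "ay": 0, "az": 0, "hand": 1},
    {"dx": -0.4, "dy": 0, "dz": 0, "ax": 0, "ay": 0, "az": 0, "hand": 1},
    {"dx": -0.4, "dy": 0, "dz": 0, "ax": 0, "ay": 0, "az": 0, "hand": 1}
  ]
}}

```text
time_s: 21.23
position: [0.5808, -0.0533, 0.124]
ee_rot: [0.0, 0.18, 0.984, -0.001]
force: [-0.9, 1.2, 6.0]
width: 0.253
grip_force: 58.9
```

Request:
{"name": "apply_moves", "arguments": {
  "targets": [
    {"dx": -0.05, "dy": 0, "dz": 0, "ax": 0, "ay": 0, "az": 0, "hand": 1},
    {"dx": -0.1, "dy": 0, "dz": 0, "ax": 0, "ay": 0, "az": 0, "hand": 1},
    {"dx": -0.15, "dy": 0, "dz": 0, "ax": 0, "ay": 0, "az": 0, "hand": 1},
    {"dx": -0.15, "dy": 0, "dz": 0, "ax": 0, "ay": 0, "az": 0, "hand": 1}
  ]
}}

```text
time_s: 21.57
position: [0.5856, -0.0552, 0.124]
ee_rot: [-0.0, 0.18, 0.984, -0.001]
force: [-5.1, 2.5, 10.5]
width: 0.253
grip_force: 59.3
```

Request:
{"name": "apply_moves", "arguments": {
  "targets": [
    {"dx": -0.05, "dy": 0, "dz": 0, "ax": 0, "ay": 0, "az": 0, "hand": 1},
    {"dx": -0.1, "dy": 0, "dz": 0, "ax": 0, "ay": 0, "az": 0, "hand": 1},
    {"dx": -0.1, "dy": 0, "dz": 0, "ax": 0, "ay": 0, "az": 0, "hand": 1}
  ]
}}

```text
time_s: 21.82
position: [0.5856, -0.0553, 0.1238]
ee_rot: [-0.004, 0.18, 0.984, -0.001]
force: [-28.0, 11.4, 31.3]
width: 0.258
grip_force: 61.4
```

Request:
{"name": "apply_moves", "arguments": {
  "targets": [
    {"dx": 0.08, "dy": 0, "dz": 0, "ax": 0, "ay": 0, "az": 0, "hand": 1},
    {"dx": 0.08, "dy": 0, "dz": 0, "ax": 0, "ay": 0, "az": 0, "hand": 1},
    {"dx": 0.08, "dy": 0, "dz": 0, "ax": 0, "ay": 0, "az": 0, "hand": 0.6},
    {"dx": 0.08, "dy": 0, "dz": 0, "ax": 0, "ay": 0, "az": 0, "hand": 0.3},
    {"dx": 0.08, "dy": 0, "dz": 0, "ax": 0, "ay": 0, "az": 0, "hand": 0.1},
    {"dx": 0.08, "dy": 0, "dz": 0, "ax": 0, "ay": 0, "az": 0, "hand": 0},
    {"dx": 0.08, "dy": 0, "dz": -0.6, "ax": 0, "ay": 0, "az": 0, "hand": 0},
    {"dx": 0.08, "dy": 0, "dz": -1.5, "ax": 0, "ay": 0, "az": 0, "hand": 0},
    {"dx": 0.08, "dy": 0, "dz": -2.5, "ax": 0, "ay": 0, "az": 0, "hand": 0},
    {"dx": 0.08, "dy": 0, "dz": -3.3, "ax": 0, "ay": 0, "az": 0, "hand": 0},
    {"dx": 0.6, "dy": 0, "dz": -3.5, "ax": 0, "ay": 0, "az": 0, "hand": 0},
    {"dx": 0.6, "dy": 0, "dz": -3.5, "ax": 0, "ay": 0, "az": 0, "hand": 0}
  ]
}}

```text
time_s: 22.82
position: [0.5664, -0.0473, 0.2654]
ee_rot: [0.001, 0.18, 0.984, -0.001]
force: [0.7, -0.7, 0.5]
width: 0.997
grip_force: 0.0
```

Run:
```python
from h import *
im,d=bot.grab_frame("wrist"); cv2.imwrite("pics/w7.png",im[...,::-1]); p,u,v=cloud("wrist",d)
a=np.radians(-21.8);X=np.array([np.cos(a),np.sin(a)]);Y=np.array([-X[1],X[0]]);o=np.array([.6107,-.065])-.038*X
q=np.c_[(p[:,:2]-o)@X,(p[:,:2]-o)@Y,p[:,2]]
k=(q[:,2]>.14)&(q[:,2]<.152)&(abs(q[:,1])<.03);rect(p,"knob",k);print("knob x",np.percentile(q[k,0],[2,98]).mean())
t=(abs(q[:,1]-.002)<.015)&(q[:,2]>.108)&(q[:,2]<.117)&(q[:,0]>.025);h,e=np.histogram(q[t,0],np.arange(.02,.13,.004));print(h,np.median(q[t,2]))
```

```text
knob 554 [ 0.5834 -0.0527  0.1444] [array([584.4, -53. ]), array([22.6, 22.7]), np.float64(25.7)]
knob x 0.008727201246154325
[  0   0   0  98 122 106 108 114 107 107 108  88  41 102 114  93 100 103
  92  97  90  79  28   0   0   0   0] 0.11024358441470972
```

View pics/w7.png

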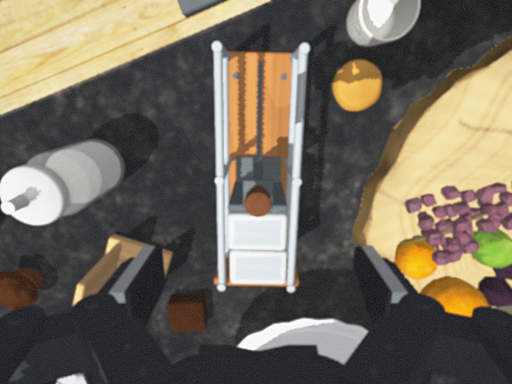

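Both tins stand upright and snug at px (257,230) and (258,267), with the bookend against them (knob at 258,200). The other things haven't moved. I'll hand in the job.

```bash
python3 -c "
from workcell import bot
print(bot.job_done())"
```

```text
the job is handed in; nothing more can be done
None
```

The job is handed in at about 23 s: the tin was set down on the bare counter, regripped and placed crosswise in front of the other. The last wrist picture shows both upright and snug between the bookend and the end plate; no verdict was returned.

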